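# Set a walnut blank against the flip stop of the sawing board

## Robot

A 7-joint arm with a two-finger parallel gripper is mounted at the origin on the work surface. World frame = base frame: x ahead of the robot, y to its left, z up, the work surface at z = 0. Lengths are in m, angles in rad, forces in N, time in s.
With the tool pointing down it reaches from about 0.4 to 0.85 m from the base axis. Payload 10.4 kg.
Tool frame: the origin (TCP) lies midway between the tips of the shut fingers; the grasp point (between the pads) lies 19 mm behind it; z points along the fingers, x is the direction in which the jaws open and shut, and the axes are right-handed (so a half turn about z gives the same grasp; the last joint's range is limited). The gripper opens to 85 mm and grips with 20 to 120 N. Pads are 22 mm wide; open, the fingers measure 114 mm over their backs; the gripper's body (76 mm by 85 mm) begins 54 mm behind the grasp point. The pads swing forward as they close: fully open they stand 13 mm farther back than shut.
Start: joints at [-1.292, 0.332, -0.065, 1.46, 0.022, 1.35, -0.088], TCP at [0.186, 0.597, 0.231] pointing down, gripper open.
Joint ranges: [-2.6, 2.6], [-0.5, 2.12], [-1.47, 1.34], [0.16, 2.42], [-1.27, 4.41], [0.06, 2.06], [-2.6, 2.6]. Speed limits (rad/s): [2.22, 2.22, 2.79, 2.79, 3.14, 3.14, 3.14].

## Interface

Orientations are given as a unit quaternion [x, y, z, w].
In Python, from workcell import manip, cams gives the robot as it stands.
- The arm moves only by the tool move_arm, never from a script. Its argument "moves" is a list of rows, each a list of 7 numbers: the turn, a rotation vector about the tool's x, y, z in degrees, then the shift along the tool's x, y, z in m, then the finger opening in m, from 0 to 0.0854. A call has 1 to 10 rows; each row is the pose to reach, as a shift and turn from the pose commanded when the call began, along the tool's axes at that moment; what a row does not reach only later rows make up. A row lasts 1/10 s, in which the tool goes at most 50 mm and 8.59 degrees, less where a joint would pass 70% of its speed; a pose out of reach is approached as far as the arm can. A call with a gripper value outside its range is refused whole. The fingers move at their own pace and stop on an object; "grip_force" is the grip in N (left out, the last holds). Time passes only in rows, so rows that repeat a pose let the fingers close. It gives the time, the measured TCP pose, the force and the opening at its end, in the units of the state.
- manip.get_obs(): the state, without advancing time (a new reading comes with each control period).
- cams.camera(name): name is "side" or "top" or "wrist"; returns the picture (400x640x3 uint8, red, green, blue); there is no depth.
- cams.camera_params(name): a dict with "fx", "fy", "cx", "cy" (pixels), "xyz" and "rotation" of the camera in the world. Camera axes: x right, y up, looking along -z (the intrinsics and any distortion apply to the point x, -y, -z); pixel columns grow to the right and rows downward; lengths in m; the calibration is good to about 2 mm. The wrist camera is an equidistant fisheye: a pixel r from the principal point sees the ray r / f radians off the axis. A picture is of the moment at which its call begins: read the wrist's pose just before it. camera_params takes no time and is no camera call; for the wrist camera it gives the pose at the moment of the call.
- manip.hand_in(): hands the job in, once; it reports no verdict.
The state is a dict: "clock": time; "joint_pos": joint angles; "joint_velocities": joint speeds; "tau": joint torques, N m; "position": TCP position; "ee_rot": TCP orientation; "ft_force": force on the tool from outside, world axes, zero at the start; "torque": the same for the moment, N m; "grip_width": opening from 0.0 (shut) to 1.0 (fully open).
Only numpy, scipy, OpenCV 4.12 (cv2) and the standard library are available. Lean on these libraries where they do the work, as an engineer would, in place of code of your own. Each camera call takes 0.05 s, during which the arm holds its last target. There are 200 camera calls.

## Task

Set up the walnut blank for the saw cut: first flip the red stop on the fence fully down, then with the fingertips push the blank back flat against the fence about where it lies and, keeping it against the fence all the way, slide it along to the left until its end butts squarely against the stop. Do not pick the blank up or tip it, and leave the cut spacer, the glue bottle and the saw where they are.

Things in the scene. Friction and masses are not known exactly. Their poses are not given: they have to be found in the camera images.
- board: fixed plywood sawing board, 18 mm thick, 400 mm long (its y), x -190 to +35 mm; place and yaw vary. Origin on the bench under the fence's front face, mid length. The fence fills x 0 to +30 mm over the whole length, top 50 mm above the bench. x points from the working side into the fence, y along it to the left (seen from the robot) towards the stop, z up. Dark line at y +40 mm: saw kerf
- stop: aluminium carriage of the flip stop, clamped on top of the fence (place along it varies), axes as the board's. Origin on the bench, in the planes of the fence's front face and of the stop face: the blank's end must rest at y = 0 here, coming from -y. Carriage: y +14 to +48 mm, x 0 to +30 mm, black knob up to 78 mm above the bench
- flip_arm (a joint): angle (rad) of the red stop arm on its pin, which runs along y at x +15 mm of the stop's frame, 66 mm above the bench. 0: fully down before the fence. Starts thrown back at 2.0 to 2.42 (limit 2.65), held by slight pin friction. Light (60 g): pushed from behind (from +x towards -x), 85 to 95 mm above the bench, to below about 1.8 it falls to 0 by itself in under 2 s
- flip_end (a point): centre of the free end of the red L-shaped arm, 12 mm thick (y 0 to +12 mm of the stop's frame). Down: 41 mm forward from the pin, then a leg 24 mm deep, 2 to 26 mm before the fence, ending 3 mm above the board (this point: 14 mm before the fence). Thrown back: it stands up above the fence, top 115 to 127 mm above the bench, elbow up to 35 mm behind the pin
- blank: loose dark walnut blank, 45 mm (its x) by 90 mm (its y) by 20 mm high, about 55 g, lying flat on the board before the right half of the fence, off the fence and turned up to 0.5 rad; origin at the centre of its underside. Set up: its y along the fence, origin 22.5 mm before the fence's front face and 45 mm short of the stop face
- spacer: bystander: spacer already cut, walnut, 45 by 20 by 60 mm high, standing on end on the left end of the board, beyond the stop; origin at the centre of its underside
- glue: bystander: white glue bottle, 58 mm diameter, 165 mm high, standing on the bench to the left of the board; origin at the centre of its underside
- saw: bystander: back saw lying flat on the bench to the right of the board, its x axis along the blade, 290 mm of blade to +x and a 115 mm wooden handle to -x, 100 mm wide, 22 mm high; origin on the bench under the joint of blade and handle
There are look-alikes about, which are no part of the job. What is shaped like the blank but white or yellow is not meant.

How it is judged:
On the way, in this order (a step that is already met when the one before it is completed fails the run):
1. the red stop is flipped fully down (value of joint flip_arm below 0.06 rad), for 0.2 s.
2. the blank lies flat against the fence, its end still more than 25 mm short of the stop (x of blank in the frame of board above -0.0255 m and angle between the y axis of blank and the y axis of board, either way round below 0.08 rad and y of blank in the frame of stop below -0.07 m), for 0.2 s.
At the end, for the whole second after the job is handed in: the red stop is down (within 0.06 rad) and the blank lies flat and at rest on the board, its back face within 2.3 mm of the fence, its left end within 2.3 mm of the stop face, square to within 0.04 rad (value of joint flip_arm below 0.06 rad and x of blank in the frame of board above -0.0248 m and y of blank in the frame of stop between -0.0473 and -0.04 m and angle between the y axis of blank and the y axis of board, either way round below 0.04 rad and height (world z) of blank below 0.021 m and angle between blank's own z axis and vertical below 0.05 rad and linear speed of blank below 0.01 m/s); the robot touches nothing.
It fails at once if the blank is lifted off the board (more than 6 mm) (height (world z) of blank above 0.024 m).
It fails at once if the blank is tipped (angle between blank's own z axis and vertical above 0.2 rad).
It fails at once if the blank is more than 5 mm off the fence on the last stretch (its end less than 60 mm from the stop) (y of blank in the frame of stop above -0.105 m and x of blank in the frame of board below -0.0275 m).
It fails at once if the cut spacer, the glue bottle or the saw is disturbed (moved more than 10 mm) (distance of any of spacer, glue, saw from where it was at the start of the episode above 0.01 m).
It also fails if it takes over 64 s, if anything falls off the work surface, if the arm or the gripper's body presses on something with over 40 N, if the wrist force passes 120 N, or if a joint passes its speed limit or range.

## Working session

There is one attempt and no reset: what is moved stays moved. The work goes in short steps, Python scripts to look and compute and a tool call to move; the robot and the scene stay as the last step left them, time stands still between calls to the robot, and variables do not carry over. Pictures are saved under pics/ and viewed, about 8 in all and at most 12, crops included, and the job is handed in when it is done.

Besides the shell and the picture viewer there is one more tool, called after "Request:" in YAML: its name, and indented under it one key for each argument. move_arm: Moves the arm, as the interface text tells. Its arguments: {"type":"object","properties":{"moves":{"type":"array","items":{"type":"array","items":{"type":"number"}}},"grip_force":{"type":"number"}},"required":["moves"]}

```bash
mkdir -p pics; ls; python3 - <<'E'
from workcell import manip,cams
import cv2,json
print(manip.get_obs())
for n in ("top","side"):
    im=cams.camera(n); cv2.imwrite(f"pics/{n}0.png",im[:,:,::-1])
    print(n,cams.camera_params(n))
E
```

```text
pics
{'clock': 0.0, 'joint_pos': array([-1.29159715,  0.33288791, -0.06469536,  1.46097885,  0.02160771,
        1.34988728, -0.08850414]), 'joint_velocities': array([-0.00031204, -0.00083197, -0.00128041, -0.00041751,  0.00173199,
       -0.00013349, -0.00123838]), 'tau': array([-1.26514351e-03, -6.25450659e+01,  4.81068750e-02, -3.91600907e+01,
        1.60705845e-02,  9.95074224e-03,  2.42900433e-05]), 'position': array([0.18566955, 0.59637752, 0.23048799]), 'ee_rot': array([ 8.05364382e-01,  5.92779618e-01, -5.66324513e-04,  4.65055584e-04]), 'ft_force': array([ 0.59743485, -0.11229441,  0.10459729]), 'torque': array([ 0.03658203, -0.03374439,  0.03345509]), 'grip_width': 0.9992652868235166}
top {'fx': 442.689997878533, 'fy': 442.689997878533, 'cx': 325.29193280879485, 'cy': 202.7155319073906, 'xyz': array([ 0.46642328, -0.03216807,  1.19919251]), 'rotation': array([ 0.04437942, -0.03707385, -0.70046171,  0.71134337])}
side {'fx': 367.9319480014507, 'fy': 367.9319480014507, 'cx': 323.0307739602319, 'cy': 200.0402506095639, 'xyz': array([ 0.13372119, -0.67505341,  0.64220081]), 'rotation': array([ 0.43711358, -0.13545651, -0.24083107,  0.85591101])}
```

View pics/top0.png

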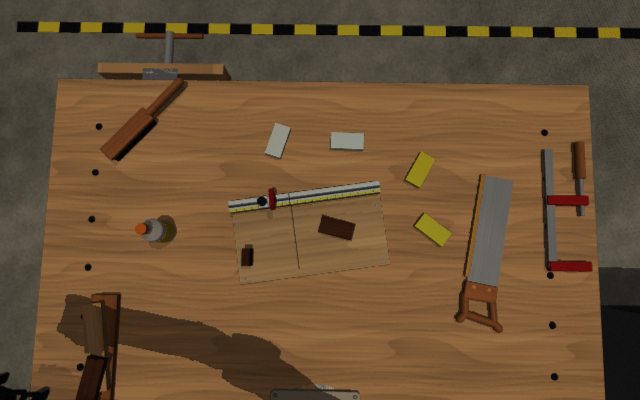

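View pics/side0.png

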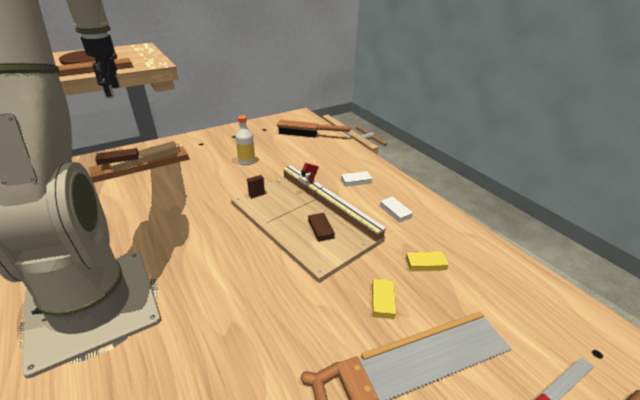

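The top view shows the fence running from about (229,206) to (380,187), the red stop near (272,198) and the blank at (337,227). The spacer is at (247,257), the glue near (152,230) and the saw on the right. Next I'll zoom in and measure.

```bash
cat > h.py <<'E'
import numpy as np,cv2
from workcell import manip,cams
from scipy.spatial.transform import Rotation as R
def ray(p,uv):
    x=(uv[0]-p['cx'])/p['fx'];y=(uv[1]-p['cy'])/p['fy']
    return R.from_quat(p['rotation']).apply([x,-y,-1.])
def onz(p,uv,z):
    d=ray(p,uv);o=p['xyz'];return o+d*(z-o[2])/d[2]
def proj(p,X):
    c=R.from_quat(p['rotation']).inv().apply(np.array(X)-p['xyz'])
    return np.array([p['cx']+p['fx']*c[0]/-c[2],p['cy']-p['fy']*c[1]/-c[2]])
def blank(im,roi,p):
    x0,y0,x1,y1=roi;s=im[y0:y1,x0:x1].astype(int)
    m=((s.sum(2)<190)).astype(np.uint8)
    n,l,st,c=cv2.connectedComponentsWithStats(m)
    return [(st[i],c[i]+[x0,y0],l==i) for i in range(1,n) if st[i][4]>40]
E
python3 - <<'E'
from h import *
im=cv2.imread('pics/top0.png')
c=im[170:295,220:400]; cv2.imwrite('pics/top0z.png',cv2.resize(c,None,fx=4.4,fy=4.4,interpolation=cv2.INTER_CUBIC))
p=cams.camera_params('top')
for n,i in enumerate(blank(im,(220,205,400,290),p)):print(i[0],i[1])
E
```

```text
[ 11   0  63   9 127] [263.80314961 208.35433071]
[ 98   9  38  26 634] [336.25236593 227.23343849]
[ 21  40  13  21 250] [247.096 255.504]
```

View pics/top0z.png

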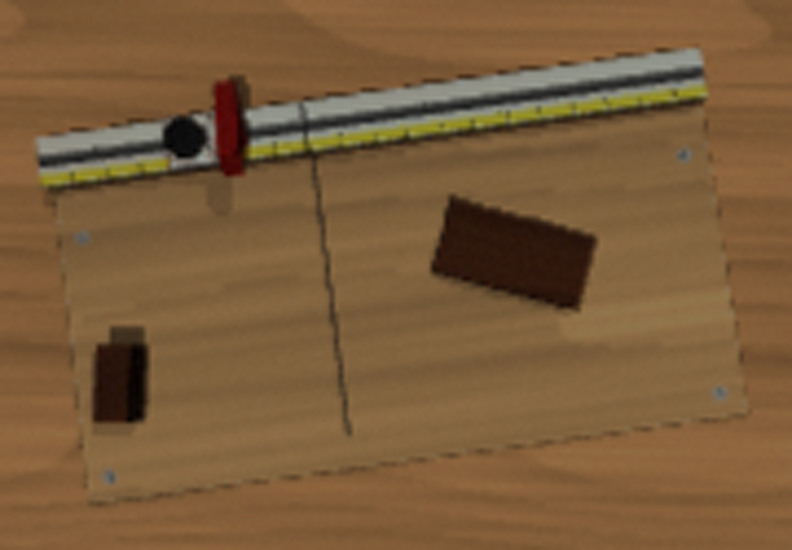

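```bash
cat >> h.py <<'E'
P=cams.camera_params('top')
def zz(X,Y,z):return onz(P,(220+(X+.0)/4.4,170+Y/4.4),z)
E
python3 - <<'E'
from h import *
L=zz(42,188,.05);Rr=zz(706,101,.05);bl=zz(90,502,.018);br=zz(748,412,.018)
print(L,Rr,bl,br)
d=(L-Rr)[:2];print('fence yaw',np.degrees(np.arctan2(-d[0],d[1])),np.linalg.norm(d))
d2=(bl-br)[:2];print('edge yaw',np.degrees(np.arctan2(-d2[0],d2[1])),np.linalg.norm(d2))
y=d/np.linalg.norm(d);x=np.array([y[1],-y[0]])
o=(L+Rr)[:2]/2;print('o',o,'x',x,'y',y,'front edge x',(bl[:2]-o)@x,(br[:2]-o)@x,'y',(bl[:2]-o)@y,(br[:2]-o)@y)
f=lambda q:((q[:2]-o)@x,(q[:2]-o)@y)
print('kerf',f(zz(313,150,.05)),f(zz(350,435,.018)))
print('knob',f(zz(184,137,.078)))
print('fence back',f(zz(37,138,.05)),f(zz(702,50,.05)))
for z in(.115,.085):print('red',z,[f(zz(*q,z)) for q in((216,82),(240,82),(220,175),(244,173))])
cs=[zz(*q,.038) for q in((450,196),(597,236),(578,310),(431,271))]
print('blank',[np.round(f(c),4) for c in cs],'c',f(sum(cs)/4),sum(cs)/4)
print('spacer',[f(zz(*q,.078)) for q in((95,345),(130,345),(95,420),(130,420))])
g=onz(P,(142,228),.165);print('glue',g,f(g))
E
```

```text
[0.56933429 0.23043636 0.05      ] [ 0.62723209 -0.16315068  0.05      ] [0.38393305 0.20122643 0.018     ] [ 0.44370408 -0.19227884  0.018     ]
fence yaw 8.368359484133444 0.3978227189882965
edge yaw 8.636856940266334 0.3980188027967147
o [0.59828319 0.03364284] x [0.98935285 0.1455367 ] y [-0.1455367   0.98935285] front edge x -0.18767835559531365 -0.18581318078109937 y 0.19699510665154263 -0.20101932587904095
kerf (np.float64(0.001479257526407923), np.float64(0.03655315783966453)) (np.float64(-0.1684388496255881), np.float64(0.03763046358107972))
knob (np.float64(0.015371865438647788), np.float64(0.1079263358540814))
fence back (np.float64(0.030125377984255162), np.float64(0.19873048854977313)) (np.float64(0.030703531129208043), np.float64(-0.20096808384782597))
red 0.115 [(np.float64(0.03887746464064701), np.float64(0.08142393788268006)), (np.float64(0.0371034627588905), np.float64(0.0680105953396033)), (np.float64(-0.013694225591014101), np.float64(0.0852639532864776)), (np.float64(-0.014334450907636692), np.float64(0.07179303305514585))]
red 0.085 [(np.float64(0.04382800657803
[... 158 characters left out ...]
8889385423489955)), (np.float64(-0.010856301969848603), np.float64(0.07505018875577148))]
blank [array([-0.0353, -0.0406]), array([-0.0705, -0.1244]), array([-0.1126, -0.1072]), array([-0.0783, -0.0236])] c (np.float64(-0.07414275266891193), np.float64(-0.07393707326081687)) [ 0.5356904 -0.0502975  0.038    ]
spacer [(np.float64(-0.09735054064152375), np.float64(0.17223472057173725)), (np.float64(-0.09996188812210036), np.float64(0.15229389808302418)), (np.float64(-0.1397229488702998), np.float64(0.1768417350144754)), (np.float64(-0.14231569665166394), np.float64(0.15698779223665968))]
glue [0.51998178 0.40843854 0.165     ] (np.float64(-0.02292119760756354), np.float64(0.38220092396054955))
```

```bash
cat >> h.py <<'E'
O=np.array([.5983,.0340]);YAW=np.radians(8.5);XB=np.array([np.cos(YAW),np.sin(YAW)]);YB=np.array([-XB[1],XB[0]])
def w(bx,by):return O+bx*XB+by*YB
def b(p):return np.array([(p[:2]-O)@XB,(p[:2]-O)@YB])
def to(bx,by,z,jaw=90.):
    "shift/turn in tool axes to board-frame point, tool x at `jaw` deg in board frame"
    s=manip.get_obs();q=R.from_quat(s['ee_rot']);a=np.radians(jaw)+YAW
    T=R.from_matrix(np.array([[np.cos(a),np.sin(a),0],[np.sin(a),-np.cos(a),0],[0,0,-1]]))
    d=q.inv().apply(np.r_[w(bx,by),z]-s['position'])
    print('t',s['clock'],'board',b(s['position']),'z',s['position'][2],'F',s['ft_force'].round(1),'turn',np.degrees((q.inv()*T).as_rotvec()).round(2),'shift',d.round(4))
E
python3 -c "
from h import *
print(w(.085,.079));to(.085,.079,.23)"
```

```text
[0.6706894  0.12469605]
t 0.1 board [-0.32496622  0.61725168] z 0.23056847148181742 F [-0.1  0.4 -0.1] turn [-1.000e-02  7.000e-02 -2.579e+01] shift [-0.3063  0.6033  0.001 ]
```

Request:
move_arm:
  moves:
    - [0,0,-3,-0.02,0.04,0,0]
    - [0,0,-6,-0.04,0.08,0,0]
    - [0,0,-9,-0.06,0.12,0,0]
    - [0,0,-12,-0.08,0.16,0,0]
    - [0,0,-15,-0.1,0.2,0,0]
    - [0,0,-18,-0.12,0.24,0,0]
    - [0,0,-21,-0.14,0.28,0,0]
    - [0,0,-24,-0.16,0.32,0,0]
    - [0,0,-25.8,-0.18,0.36,0,0]
    - [0,0,-25.8,-0.2,0.4,0,0]

```text
clock: 1.1
position: [0.5091, 0.2854, 0.2311]
ee_rot: [0.652, 0.758, -0.0, -0.0]
ft_force: [0.5, 1.2, 0.4]
grip_width: 0.002
```

```bash
python3 -c "
from h import *
to(.085,.079,.23)"
```

```text
t 1.1 board [-0.0510237   0.26178995] z 0.23107443911598738 F [0.5 1.2 0.4] turn [-0.02  0.    0.08] shift [-0.183   0.1358  0.001 ]
```

Request:
move_arm:
  moves:
    - [0,0,0,-0.035,0.026,0,0]
    - [0,0,0,-0.07,0.052,0,0]
    - [0,0,0,-0.105,0.078,0,0]
    - [0,0,0,-0.14,0.104,0,0]
    - [0,0,0,-0.17,0.126,0,0]
    - [0,0,0,-0.182,0.135,0,0]
    - [0,0,0,-0.182,0.135,0,0]
    - [0,0,0,-0.182,0.135,0,0]

```text
clock: 1.9
position: [0.668, 0.1281, 0.2308]
ee_rot: [0.652, 0.758, -0.0, -0.001]
ft_force: [0.1, 1.0, -0.5]
grip_width: 0.003
```

```bash
python3 - <<'E'
from h import *
to(.085,.079,.088)
p=cams.camera_params('wrist');im=cams.camera('wrist');cv2.imwrite('pics/w1.png',im[:,:,::-1]);print(p)
E
```

```text
t 1.9 board [0.08288356 0.08277659] z 0.23081044164173564 F [ 0.1  1.  -0.5] turn [-0.06 -0.05  0.06] shift [-0.0039  0.0023  0.1428]
{'fx': 309.70691628693146, 'fy': 309.70691628693146, 'cx': 321.5594615196081, 'cy': 199.41770882696537, 'xyz': array([0.60251255, 0.11838836, 0.37356975]), 'rotation': array([-0.08723181, -0.10166422,  0.75093077,  0.64665135])}
```

View pics/w1.png

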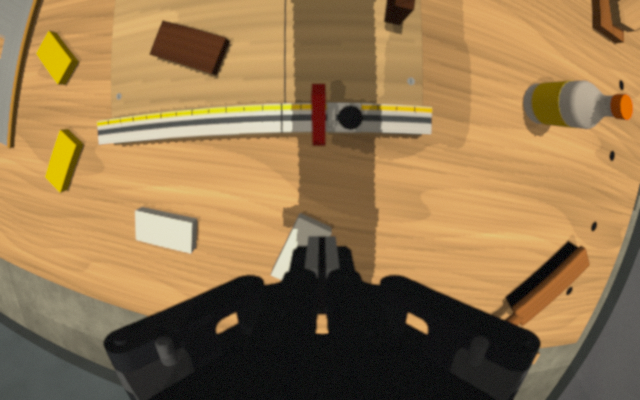

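The wrist view shows the shut fingertips at about (322,250), in line with and behind the red arm, which spans (318,85) to (320,145). I'll lower and then sweep toward −x.

Request:
move_arm:
  moves:
    - [0,0,0,-0.002,0.002,0.04,0]
    - [0,0,0,-0.003,0.002,0.08,0]
    - [0,0,0,-0.003,0.002,0.12,0]
    - [0,0,0,-0.003,0.002,0.14,0]
    - [0,0,0,-0.003,0.002,0.141,0]
    - [0,0,0,-0.003,0.002,0.141,0]

```text
clock: 2.55
position: [0.6709, 0.1257, 0.0912]
ee_rot: [0.652, 0.758, 0.0, -0.0]
ft_force: [0.2, -0.3, 0.4]
grip_width: 0.003
```

Request:
move_arm:
  moves:
    - [0,0,0,0,-0.008,0,0]
    - [0,0,0,0,-0.016,0,0]
    - [0,0,0,0,-0.024,0,0]
    - [0,0,0,0,-0.032,0,0]
    - [0,0,0,0,-0.04,0,0]
    - [0,0,0,0,-0.048,0,0]
    - [0,0,0,0,-0.056,0,0]
    - [0,0,0,0,-0.064,0,0]
    - [0,0,0,0,-0.068,0,0]
    - [0,0,0,0,-0.068,0,0]

```text
clock: 3.55
position: [0.6033, 0.1141, 0.0903]
ee_rot: [0.653, 0.758, -0.0, -0.0]
ft_force: [-0.5, 0.4, -0.4]
grip_width: -0.002
```

```bash
cat >> h.py <<'E'
def won(p,uv,z):
    dx=uv[0]-p['cx'];dy=uv[1]-p['cy'];r=np.hypot(dx,dy);t=r/p['fx']
    d=R.from_quat(p['rotation']).apply([np.sin(t)*dx/r,-np.sin(t)*dy/r,-np.cos(t)])
    return p['xyz']+d*(z-p['xyz'][2])/d[2]
E
python3 - <<'E'
from h import *
to(0,.079,.088)
p1={'fx': 309.7069,'cx': 321.5595,'cy': 199.4177,'xyz': np.array([0.60251255, 0.11838836, 0.37356975]), 'rotation':[-0.08723181, -0.10166422,  0.75093077,  0.64665135]}
for n,uv,z in(('knob',(349,117),.078),('fenceR',(97,122),.05),('fenceL',(431,107),.05),('fmid',(287,104),.05),('redL',(326,145),.1),('redR',(313,145),.1)):print(n,b(won(p1,uv,z)))
cv2.imwrite('pics/s2.png',cv2.resize(cams.camera('side')[130:290,220:400,::-1],None,fx=3.5,fy=3.5))
E
```

```text
t 3.55 board [0.01678865 0.07849918] z 0.09030233095139573 F [-0.5  0.4 -0.4] turn [-0.02 -0.01  0.01] shift [ 0.0005 -0.0168  0.0023]
knob [0.01719034 0.10892524]
fenceR [ 0.00529581 -0.198347  ]
fenceL [0.00280066 0.20044337]
fmid [0.00351145 0.04727664]
redL [0.04215448 0.08690441]
redR [0.04215262 0.07542861]
```

View pics/s2.png

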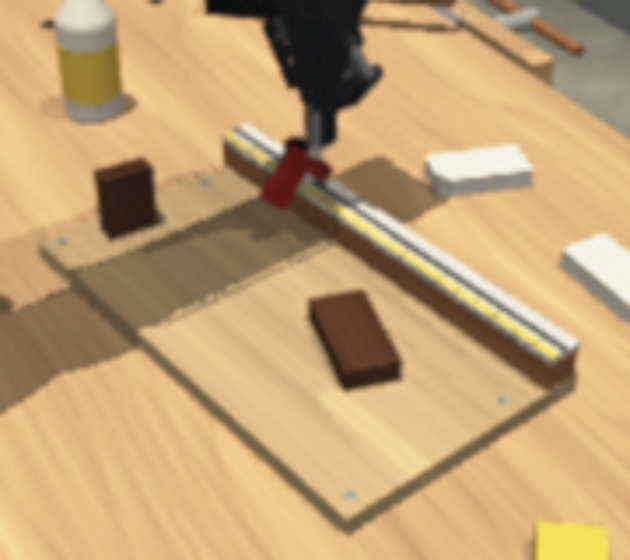

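The arm is falling over the fence front. I'll rise, move in front of the blank and open to 50 mm.

Request:
move_arm:
  moves:
    - [0,0,0,0,0,-0.04,0]
    - [0,0,0,0,0,-0.07,0]
    - [0,0,0,-0.02,-0.02,-0.08,0.05]
    - [0,0,0,-0.05,-0.05,-0.08,0.05]
    - [0,0,0,-0.08,-0.08,-0.08,0.05]
    - [0,0,0,-0.11,-0.12,-0.08,0.05]
    - [0,0,0,-0.14,-0.15,-0.08,0.05]
    - [0,0,0,-0.152,-0.162,-0.08,0.05]
    - [0,0,0,-0.152,-0.162,-0.08,0.05]
    - [0,0,0,-0.152,-0.162,-0.08,0.05]

```text
clock: 4.6
position: [0.4669, -0.0594, 0.1706]
ee_rot: [0.653, 0.758, 0.0, 0.0]
ft_force: [-0.1, 1.4, 0.0]
grip_width: 0.587
```

```bash
python3 - <<'E'
from h import *
to(-.145,-.074,.024)
p=cams.camera_params('wrist');im=cams.camera('wrist');cv2.imwrite('pics/w3.png',im[:,:,::-1]);print(p)
E
```

```text
t 4.6 board [-0.14374161 -0.07294322] z 0.17057773994988018 F [-0.1  1.4  0. ] turn [ 0.06 -0.02  0.03] shift [-0.0011 -0.0014  0.1466]
{'fx': 309.70691628693146, 'fy': 309.70691628693146, 'cx': 321.5594615196081, 'cy': 199.41770882696537, 'xyz': array([ 0.40108972, -0.06903719,  0.31318266]), 'rotation': array([-0.08810076, -0.10219728,  0.75069037,  0.64672864])}
```

View pics/w3.png

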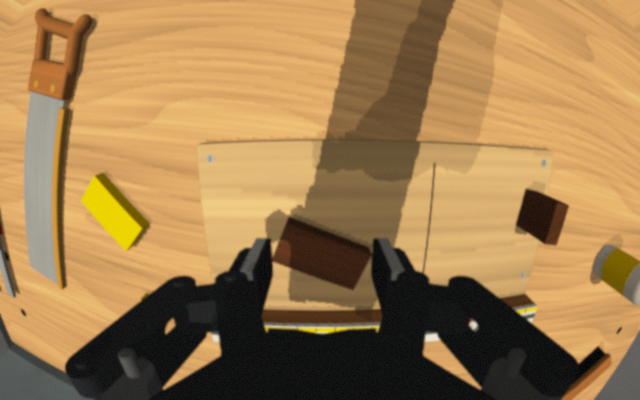

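Blank corners are at about (291,218), (371,252), (353,290) and (275,257). I'll compute its position and compare it with the top view.

```bash
python3 - <<'E'
from h import *
p={'fx': 309.7069,'cx': 321.5595,'cy': 199.4177,'xyz': np.array([ 0.40108972, -0.06903719,  0.31318266]), 'rotation':[-0.08810076, -0.10219728,  0.75069037,  0.64672864]}
c=[b(won(p,q,.038)) for q in((291,218),(371,252),(353,290),(275,257))];print(np.round(c,4),sum(c)/4)
for q in((263,322),(381,320)):print('fence edge',b(won(p,q,.05)))
for q in((197,143),(552,150)):print('board front',b(won(p,q,.018)))
print('kerf',b(won(p,(433,165),.018)))
E
```

```text
[[-0.1157 -0.1016]
 [-0.0801 -0.024 ]
 [-0.0362 -0.0401]
 [-0.0746 -0.119 ]] [-0.07664858 -0.0711385 ]
fence edge [-0.00127273 -0.13533068]
fence edge [-0.00402806 -0.00946532]
board front [-0.18715379 -0.19789909]
board front [-0.18855371  0.19746881]
kerf [-0.16431723  0.03934409]
```

Request:
move_arm:
  moves:
    - [0,0,0,-0.001,0,0.04,0.05]
    - [0,0,0,-0.001,0,0.08,0.05]
    - [0,0,0,-0.001,0,0.115,0.05]
    - [0,0,0,-0.001,0,0.135,0.05]
    - [0,0,0,-0.001,0,0.145,0.05]
    - [0,0,0,-0.001,0,0.146,0.05]
    - [0,0,0,-0.001,0,0.146,0.05]

```text
clock: 5.35
position: [0.4671, -0.0607, 0.0249]
ee_rot: [0.652, 0.758, 0.0, 0.0]
ft_force: [-0.2, -0.9, 0.4]
grip_width: 0.584
```

Request:
move_arm:
  moves:
    - [0,0,0,0,0.008,0,0.05]
    - [0,0,0,0,0.016,0,0.05]
    - [0,0,0,0,0.024,0,0.05]
    - [0,0,0,0,0.03,0,0.05]
    - [0,0,0,0,0.036,0,0.05]
    - [0,0,0,0,0.042,0,0.05]
    - [0,0,0,0,0.048,0,0.05]
    - [0,0,0,0,0.054,0,0.05]
    - [0,0,0,0,0.06,0,0.05]
    - [0,0,0,0,0.066,0,0.05]

```text
clock: 6.35
position: [0.532, -0.0512, 0.0242]
ee_rot: [0.653, 0.758, 0.0, -0.0]
ft_force: [-0.0, 0.2, -0.6]
grip_width: 0.588
```

```bash
python3 - <<'E'
from h import *
to(-.056,-.074,.024)
cv2.imwrite('pics/s4.png',cv2.resize(cams.camera('side')[130:290,220:400,::-1],None,fx=3.5,fy=3.5))
E
```

```text
t 6.35 board [-0.07816906 -0.07450312] z 0.024244657402089156 F [-0.   0.2 -0.6] turn [-0.   -0.01  0.01] shift [0.0005 0.0222 0.0002]
```

View pics/s4.png

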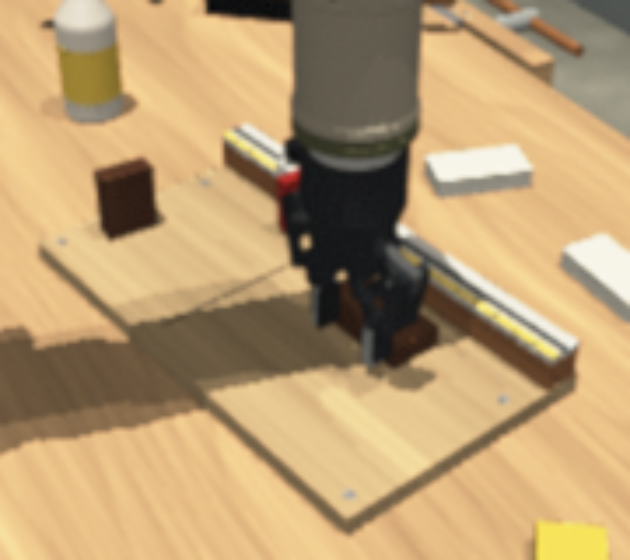

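The blank is turning square ahead of the fingertips. I'll continue gently to the fence.

Request:
move_arm:
  moves:
    - [0,0,0,0,0.004,0,0.05]
    - [0,0,0,0,0.008,0,0.05]
    - [0,0,0,0,0.012,0,0.05]
    - [0,0,0,0,0.015,0,0.05]
    - [0,0,0,0,0.017,0,0.05]
    - [0,0,0,0,0.019,0,0.05]

```text
clock: 7.0
position: [0.5504, -0.0485, 0.0243]
ee_rot: [0.653, 0.758, -0.0, -0.0]
ft_force: [-0.0, -0.9, -0.1]
grip_width: 0.585
```

Request:
move_arm:
  moves:
    - [0,0,0,0,0.001,0,0.05]
    - [0,0,0,0,0.002,0,0.05]
    - [0,0,0,0,0.003,0,0.05]
    - [0,0,0,0,0.003,0,0.05]

```text
clock: 7.4
position: [0.5535, -0.0481, 0.0243]
ee_rot: [0.653, 0.758, 0.0, 0.0]
ft_force: [0.8, -1.2, 0.1]
grip_width: 0.585
```

Request:
move_arm:
  moves:
    - [0,0,0,0,0.001,0,0.05]
    - [0,0,0,0,0.002,0,0.05]
    - [0,0,0,0,0.002,0,0.05]

```text
clock: 7.7
position: [0.5555, -0.0477, 0.0243]
ee_rot: [0.653, 0.758, 0.0, 0.0]
ft_force: [0.5, 0.6, -0.4]
grip_width: 0.582
```

Request:
move_arm:
  moves:
    - [0,0,0,0,0.001,0,0.05]
    - [0,0,0,0,0.002,0,0.05]
    - [0,0,0,0,0.002,0,0.05]

```text
clock: 8.0
position: [0.556, -0.0478, 0.0241]
ee_rot: [0.653, 0.758, -0.001, -0.001]
ft_force: [-6.5, -1.8, 5.7]
grip_width: 0.588
```

Request:
move_arm:
  moves:
    - [0,0,0,0,0.0,0,0.05]
    - [0,0,0,0,0.0,0,0.05]
    - [0,0,0,0,0.0,0,0.05]
    - [0,0,0,0,0.0,0,0.05]

```text
clock: 8.4
position: [0.556, -0.0478, 0.0241]
ee_rot: [0.653, 0.758, -0.001, -0.001]
ft_force: [-6.2, -0.5, 4.5]
grip_width: 0.588
```

```bash
python3 -c "
from h import *
to(-.056,-.074,.024)"
```

```text
t 8.4 board [-0.05387631 -0.0746407 ] z 0.024093852163745114 F [-6.2 -0.5  4.5] turn [-0.15 -0.02  0.  ] shift [ 0.0006 -0.0021  0.0001]
```

Request:
move_arm:
  moves:
    - [0,0,0,0,-0.005,0,0.05]
    - [0,0,0,0,-0.015,0,0.05]
    - [0,0,0,0,-0.025,0,0.05]
    - [0,0,0,0,-0.035,-0.03,0.05]
    - [0,0,0,0,-0.05,-0.07,0.05]
    - [0,0,0,-0.02,-0.06,-0.11,0.02]
    - [0,0,0,-0.05,-0.05,-0.13,0]
    - [0,0,0,-0.08,-0.03,-0.14,0]
    - [0,0,0,-0.11,-0.02,-0.14,0]
    - [0,0,0,-0.11,-0.02,-0.14,0]

```text
clock: 9.4
position: [0.5539, -0.1636, 0.1647]
ee_rot: [0.654, 0.756, -0.0, 0.001]
ft_force: [-0.8, 0.0, 0.3]
grip_width: 0.002
```

```bash
python3 - <<'E'
from h import *
to(-.03,-.17,.024)
p=cams.camera_params('wrist');im=cams.camera('wrist');cv2.imwrite('pics/w5.png',im[:,:,::-1]);print(p)
im=cams.camera('top');cv2.imwrite('pics/top5.png',im[:,:,::-1])
E
```

```text
t 9.4 board [-0.07312502 -0.18885316] z 0.16465397545281216 F [-0.8  0.   0.3] turn [ 0.05  0.13 -0.26] shift [0.0194 0.0429 0.1406]
{'fx': 309.70691628693146, 'fy': 309.70691628693146, 'cx': 321.5594615196081, 'cy': 199.41770882696537, 'xyz': array([ 0.487981  , -0.1725455 ,  0.30724338]), 'rotation': array([-0.08932106, -0.10111267,  0.74917922,  0.64848166])}
```

View pics/w5.png

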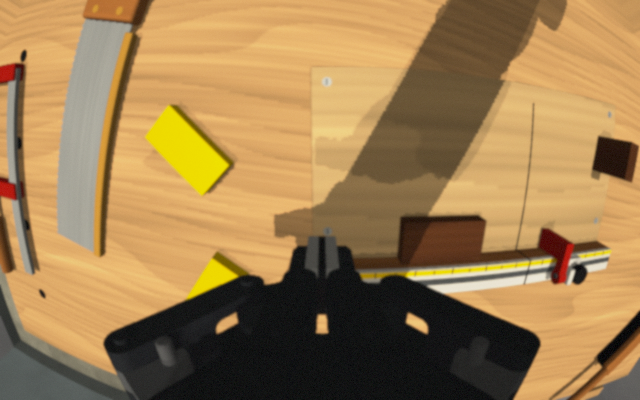

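The blank lies flush against the fence with its right end near column 401, and the red stop is down at about (555,258). I'll compute the end position.

```bash
python3 - <<'E'
from h import *
p={'fx': 309.7069,'cx': 321.5595,'cy': 199.4177,'xyz': np.array([ 0.487981  , -0.1725455 ,  0.30724338]), 'rotation':[-0.08932106, -0.10111267,  0.74917922,  0.64848166]}
for q in((402,218),(484,217)):print('front top/bottom',b(won(p,q,.038)),b(won(p,q,.018)))
for q in((541,231),(544,250),(569,243)):print('red',b(won(p,q,.07)))
E
```

```text
front top/bottom [-0.04650996 -0.11357446] [-0.03959231 -0.10804815]
front top/bottom [-0.04578892 -0.02470239] [-0.03881771 -0.01257447]
red [-0.04021196  0.02985951]
red [-0.01860025  0.04076834]
red [-0.02369571  0.07898741]
```

```bash
python3 - <<'E'
from h import *
im=cv2.imread('pics/top5.png')[:,:,::-1].astype(int)
m=(im[:,:,0]>70)&(im[:,:,1]<45)&(im[:,:,2]<45)
ys,xs=np.nonzero(m);k=(ys>170)&(ys<230)&(xs>240)&(xs<300);xs,ys=xs[k],ys[k];print(xs.min(),xs.max(),ys.min(),ys.max(),k.sum())
for z in(.066,.072):
  q=np.array([b(onz(P,(a,c),z)) for a,c in zip(xs,ys)]);print(z,q.min(0),q.max(0),q.mean(0))
print('pred px right face top front/back', proj(P,np.r_[w(-.024,.0775),.072]),proj(P,np.r_[w(.012,.0775),.072]))
c=im[170:240,230:400].astype(np.uint8)
cv2.imwrite('pics/top5z.png',cv2.resize(c[:,:,::-1],None,fx=4.6,fy=4.6,interpolation=cv2.INTER_CUBIC))
E
```

```text
271 277 196 215 85
0.066 [-0.02228632  0.07397106] [0.02664635 0.08581871] [0.00188809 0.07989385]
0.072 [-0.02291069  0.07333611] [0.02576289 0.08512103] [0.00113572 0.07922754]
pred px right face top front/back [275.61080005 215.07895912] [273.94120696 201.22784164]
```

View pics/top5z.png

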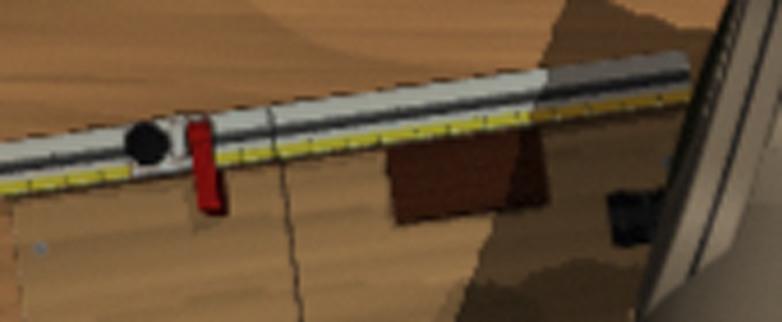

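The red arm is down, with its end at zoom (213,212), and the blank is flush. I'll descend beyond its right end.

Request:
move_arm:
  moves:
    - [0,0,0,0.01,0.02,0.03,0]
    - [0,0,-0.3,0.02,0.04,0.07,0]
    - [0,0,-0.3,0.024,0.047,0.11,0]
    - [0,0,-0.3,0.024,0.047,0.13,0]
    - [0,0,-0.3,0.024,0.047,0.14,0]
    - [0,0,-0.3,0.024,0.047,0.14,0]
    - [0,0,-0.3,0.024,0.047,0.14,0]

```text
clock: 10.2
position: [0.5971, -0.1285, 0.0256]
ee_rot: [0.651, 0.759, 0.001, 0.001]
ft_force: [0.6, 0.3, 0.1]
grip_width: 0.001
```

```bash
python3 -c "
from h import *
to(-.026,-.13,.024)"
```

```text
t 10.2 board [-0.02521438 -0.16056862] z 0.0255999589627014 F [0.6 0.3 0.1] turn [0.09 0.01 0.31] shift [ 0.0306 -0.0006  0.0016]
```

Request:
move_arm:
  moves:
    - [0,0,0.3,0.006,0,0,0]
    - [0,0,0.3,0.012,0,0,0]
    - [0,0,0.3,0.018,0,0,0]
    - [0,0,0.3,0.022,0,0,0]
    - [0,0,0.3,0.022,0,0,0]

```text
clock: 10.7
position: [0.5934, -0.1056, 0.0244]
ee_rot: [0.652, 0.758, 0.0, -0.0]
ft_force: [0.2, 0.3, -0.1]
grip_width: -0.001
```

```bash
python3 -c "
from h import *
to(-.026,-.13,.024)"
```

```text
t 10.7 board [-0.02551265 -0.13737941] z 0.02440348122122054 F [ 0.2  0.3 -0.1] turn [ 0.01 -0.03  0.09] shift [ 0.0074 -0.0005  0.0004]
```

Request:
move_arm:
  moves:
    - [0,0,0,0.003,0,0,0]
    - [0,0,0,0.006,0,0,0]
    - [0,0,0,0.01,0.0,0,0]
    - [0,0,0,0.014,0.0002,0,0]
    - [0,0,0,0.018,0.0003,0,0]
    - [0,0,0,0.022,0.0004,0,0]
    - [0,0,0,0.026,0.0005,0,0]
    - [0,0,0,0.03,0.0006,0,0]
    - [0,0,0,0.033,0.0007,0,0]
    - [0,0,0,0.035,0.0008,0,0]

```text
clock: 11.7
position: [0.5889, -0.0717, 0.0243]
ee_rot: [0.653, 0.758, 0.0, -0.0]
ft_force: [0.7, 0.1, -0.4]
grip_width: 0.002
```

```bash
python3 - <<'E'
from h import *
to(-.025,-.06,.024)
im=cams.camera('top');im2=cams.camera('wrist')
c=cv2.resize(im[170:240,230:400],None,fx=4.4,fy=4.4,interpolation=cv2.INTER_CUBIC)
d=cv2.resize(im2[170:290,280:590],(c.shape[1],290))
cv2.imwrite('pics/v6.png',np.vstack([c,d])[:,:,::-1])
E
```

```text
t 11.7 board [-0.02493156 -0.10313465] z 0.024275203978578432 F [ 0.7  0.1 -0.4] turn [-0.   -0.01  0.02] shift [ 0.0431 -0.0001  0.0003]
```

View pics/v6.png

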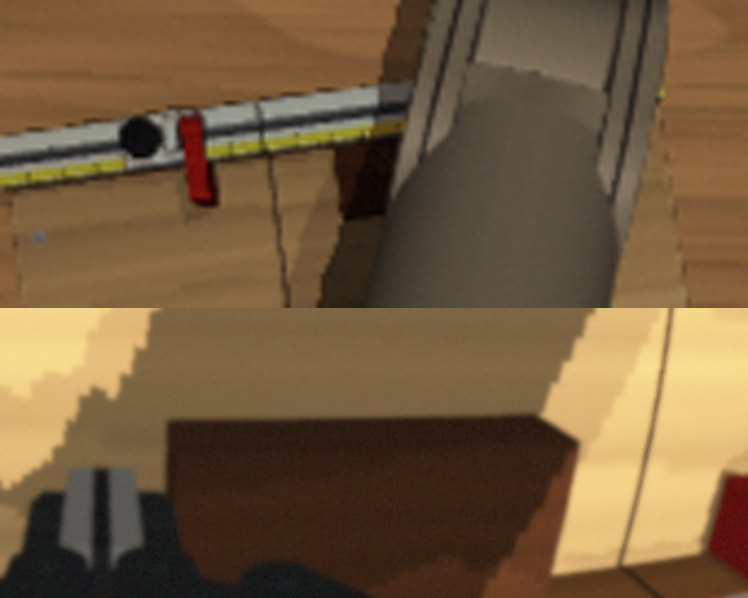

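Top: the red stop is down and the blank's left end has moved about 20 mm to the left, so contact is made. Wrist: the fingertip is at the right end and the bottom front edge runs (168,422) to (540,417) in the crop. I'll check the squareness numerically.

```bash
python3 - <<'E'
from h import *
p=cams.camera_params('wrist')
f=lambda X,Y:(280+X/2.413,170+(Y-308)/2.417)
for q,z in(((168,422),.018),((540,417),.018),((580,442),.038),((62,470),.022),((143,470),.022),((722,475),.021),((548,577),.018)):print(q,z,b(won(p,f(*q),z)).round(4))
E
```

```text
(168, 422) 0.018 [-0.0407 -0.0886]
(540, 417) 0.018 [-0.0407  0.002 ]
(580, 442) 0.038 [-0.0416  0.0002]
(62, 470) 0.022 [-0.0314 -0.1109]
(143, 470) 0.022 [-0.0314 -0.094 ]
(722, 475) 0.021 [-0.0228  0.0729]
(548, 577) 0.018 [0.0043 0.0158]
```

It is square and flush, with its left end at about +0.001 and the stop face at about 0.075. I'll continue.

Request:
move_arm:
  moves:
    - [0,0,0,0.003,0,0,0]
    - [0,0,0,0.007,0.0,0,0]
    - [0,0,0,0.011,0.0001,0,0]
    - [0,0,0,0.015,0.0002,0,0]
    - [0,0,0,0.019,0.0003,0,0]
    - [0,0,0,0.023,0.0004,0,0]
    - [0,0,0,0.027,0.0005,0,0]
    - [0,0,0,0.031,0.0006,0,0]
    - [0,0,0,0.034,0.0007,0,0]
    - [0,0,0,0.036,0.0008,0,0]

```text
clock: 12.8
position: [0.5844, -0.0359, 0.0243]
ee_rot: [0.653, 0.758, 0.0, -0.0]
ft_force: [-0.3, -1.1, 0.3]
grip_width: -0.002
```

```bash
python3 - <<'E'
from h import *
to(-.025,-.02,.024)
p=cams.camera_params('wrist')
im2=cams.camera('wrist')
cv2.imwrite('pics/v7.png',cv2.resize(im2[170:290,280:590],None,fx=2.5,fy=2.5)[:,:,::-1])
print(p)
E
```

```text
t 12.8 board [-0.02411964 -0.06707028] z 0.02426223864205849 F [-0.3 -1.1  0.3] turn [-0.   -0.01  0.03] shift [ 0.0471 -0.0009  0.0003]
{'fx': 309.70691628693146, 'fy': 309.70691628693146, 'cx': 321.5594615196081, 'cy': 199.41770882696537, 'xyz': array([ 0.51868315, -0.04551761,  0.16693647]), 'rotation': array([-0.08783025, -0.10180095,  0.7507353 ,  0.6467758 ])}
```

View pics/v7.png

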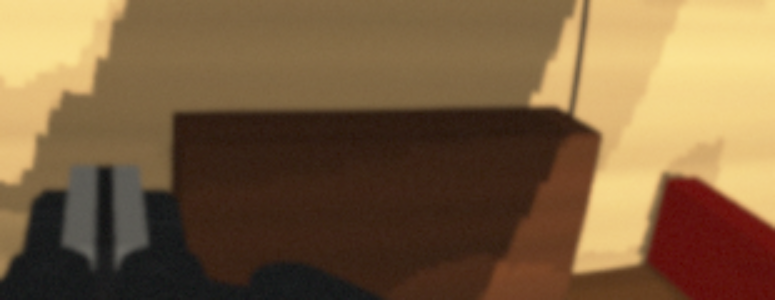

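The blank holds the same relation to the fingertip and fence: its bottom front edge runs (175,114) to (555,107), with the red stop face at column 650. About 38 mm remain.

Request:
move_arm:
  moves:
    - [0,0,0,0.003,0,0,0]
    - [0,0,0,0.007,0.0,0,0]
    - [0,0,0,0.011,0.0001,0,0]
    - [0,0,0,0.015,0.0002,0,0]
    - [0,0,0,0.019,0.0003,0,0]
    - [0,0,0,0.023,0.0004,0,0]
    - [0,0,0,0.026,0.0005,0,0]
    - [0,0,0,0.029,0.0006,0,0]
    - [0,0,0,0.031,0.0007,0,0]
    - [0,0,0,0.032,0.0007,0,0]

```text
clock: 13.85
position: [0.5803, -0.0044, 0.0243]
ee_rot: [0.653, 0.758, 0.0, -0.0]
ft_force: [-0.1, -1.5, 0.6]
grip_width: -0.0
```

Request:
move_arm:
  moves:
    - [0,0,0,0.001,0,0,0]
    - [0,0,0,0.002,0.0,0,0]
    - [0,0,0,0.003,0.0,0,0]
    - [0,0,0,0.003,0.0,0,0]

```text
clock: 14.25
position: [0.5799, -0.0015, 0.0243]
ee_rot: [0.653, 0.758, 0.0, -0.0]
ft_force: [-0.3, -0.5, -0.2]
grip_width: 0.003
```

Request:
move_arm:
  moves:
    - [0,0,0,0.001,0,0,0]
    - [0,0,0,0.002,0.0,0,0]
    - [0,0,0,0.002,0.0,0,0]

```text
clock: 14.55
position: [0.5796, 0.0005, 0.0243]
ee_rot: [0.653, 0.758, 0.0, -0.0]
ft_force: [-0.5, -0.4, -0.5]
grip_width: -0.002
```

Request:
move_arm:
  moves:
    - [0,0,0,0.001,0,0,0]
    - [0,0,0,0.0015,0.0,0,0]
    - [0,0,0,0.0015,0.0,0,0]

```text
clock: 14.85
position: [0.5794, 0.0011, 0.0243]
ee_rot: [0.653, 0.757, -0.0, 0.0]
ft_force: [0.6, -4.9, 0.7]
grip_width: -0.004
```

Request:
move_arm:
  moves:
    - [0,0,0,0.001,0,0,0]
    - [0,0,0,0.0015,0.0,0,0]
    - [0,0,0,0.0015,0.0,0,0]

```text
clock: 15.15
position: [0.5792, 0.0013, 0.0243]
ee_rot: [0.653, 0.757, -0.001, 0.001]
ft_force: [-0.0, -7.4, 1.3]
grip_width: -0.001
```

```bash
python3 - <<'E'
from h import *
to(-.025,-.02,.024)
p=cams.camera_params('wrist')
im2=cams.camera('wrist')
cv2.imwrite('pics/v8.png',cv2.resize(im2[170:290,280:590],None,fx=2.5,fy=2.5)[:,:,::-1])
E
```

```text
t 15.15 board [-0.0237181  -0.02953858] z 0.024319051445045474 F [-0.  -7.4  1.3] turn [-0.    0.11 -0.08] shift [ 0.0095 -0.0013  0.0003]
```

View pics/v8.png

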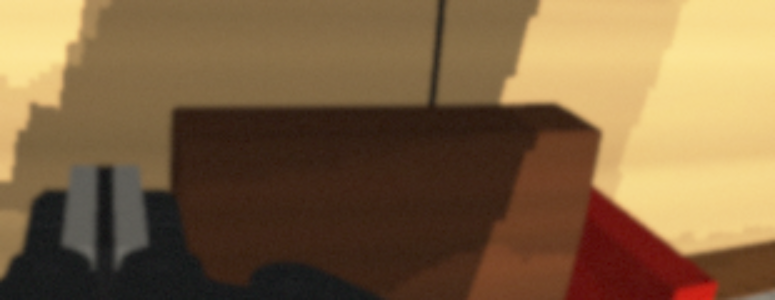

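It butts the stop at 7 N, with the blank's end hard against the red leg at (595,190). I'll back off and finish with a gentle two-finger press from the front so it is seated flush on the fence.

Request:
move_arm:
  moves:
    - [0,0,0,-0.004,0,0,0]
    - [0,0,0,-0.012,0.0,0,0]
    - [0,0,0,-0.02,0.0,-0.02,0]
    - [0,0,0,-0.02,0,-0.06,0]
    - [0,0,0,-0.01,-0.03,-0.07,0.03]
    - [0,0,0,0.01,-0.06,-0.07,0.05]
    - [0,0,0,0.03,-0.075,-0.07,0.05]
    - [0,0,0,0.05,-0.075,-0.07,0.05]
    - [0,0,0,0.055,-0.075,-0.07,0.05]
    - [0,0,0,0.055,-0.075,-0.07,0.05]

```text
clock: 16.2
position: [0.4971, 0.0471, 0.0944]
ee_rot: [0.652, 0.758, 0.0, -0.0]
ft_force: [-0.4, -0.6, -0.1]
grip_width: 0.585
```

```bash
python3 - <<'E'
from h import *
to(-.056,.026,.024)
p=cams.camera_params('wrist')
im2=cams.camera('wrist')
cv2.imwrite('pics/v9.png',cv2.resize(im2[100:350,200:500],None,fx=2.3,fy=2.3)[:,:,::-1])
E
```

```text
t 16.2 board [-0.0981217   0.02794293] z 0.0944368354712806 F [-0.4 -0.6 -0.1] turn [ 0.02 -0.02  0.1 ] shift [-0.002   0.0421  0.0705]
```

The picture limit is reached, so I'll go on by force and numbers.

Request:
move_arm:
  moves:
    - [0,0,0,-0.002,0,0.03,0.05]
    - [0,0,0,-0.002,0.0,0.06,0.05]
    - [0,0,0,-0.002,0.0,0.07,0.05]
    - [0,0,0,-0.002,0.01,0.07,0.05]
    - [0,0,0,-0.002,0.02,0.07,0.05]
    - [0,0,0,-0.002,0.03,0.07,0.05]
    - [0,0,0,-0.002,0.036,0.07,0.05]
    - [0,0,0,-0.002,0.04,0.07,0.05]
    - [0,0,0,-0.002,0.0415,0.07,0.05]
    - [0,0,0,-0.002,0.0415,0.07,0.05]

```text
clock: 17.25
position: [0.5382, 0.0507, 0.0244]
ee_rot: [0.653, 0.758, 0.0, -0.0]
ft_force: [1.6, 0.1, -0.0]
grip_width: 0.588
```

Request:
move_arm:
  moves:
    - [0,0,0,0,0.001,0,0.05]
    - [0,0,0,0,0.002,0,0.05]
    - [0,0,0,0,0.002,0,0.05]

```text
clock: 17.55
position: [0.5402, 0.0511, 0.0243]
ee_rot: [0.653, 0.758, 0.0, -0.0]
ft_force: [-0.2, -0.4, 1.2]
grip_width: 0.582
```

Request:
move_arm:
  moves:
    - [0,0,0,0,0.0005,0,0.05]
    - [0,0,0,0,0.001,0,0.05]
    - [0,0,0,0,0.001,0,0.05]

```text
clock: 17.85
position: [0.5408, 0.0512, 0.0242]
ee_rot: [0.653, 0.758, -0.0, -0.0]
ft_force: [-3.1, -1.0, 2.2]
grip_width: 0.586
```

Request:
move_arm:
  moves:
    - [0,0,0,0,0.0005,0,0.05]
    - [0,0,0,0,0.001,0,0.05]
    - [0,0,0,0,0.001,0,0.05]

```text
clock: 18.15
position: [0.5409, 0.0512, 0.0241]
ee_rot: [0.653, 0.758, -0.001, -0.001]
ft_force: [-7.1, -1.6, 6.5]
grip_width: 0.585
```

Request:
move_arm:
  moves:
    - [0,0,0,0,-0.003,0,0.05]
    - [0,0,0,0,-0.012,0,0.05]
    - [0,0,0,0,-0.025,0,0.05]
    - [0,0,0,0,-0.04,-0.02,0.05]
    - [0,0,0,-0.03,-0.06,-0.06,0.05]
    - [0,0,0,-0.07,-0.08,-0.1,0.03]
    - [0,0,0,-0.11,-0.09,-0.12,0]
    - [0,0,0,-0.14,-0.08,-0.12,0]
    - [0,0,0,-0.17,-0.08,-0.12,0]
    - [0,0,0,-0.17,-0.08,-0.12,0]

```text
clock: 19.15
position: [0.4879, -0.133, 0.1448]
ee_rot: [0.655, 0.756, 0.0, 0.001]
ft_force: [-0.3, 0.4, 0.1]
grip_width: 0.001
```

```bash
python3 - <<'E'
from h import *
to(-.024,-.06,.024)
im=cams.camera('top');cv2.imwrite('pics/top10.png',im[:,:,::-1])
for n in('wrist',):
  p=cams.camera_params(n);iw=cams.camera(n);cv2.imwrite('pics/w10.png',iw[:,:,::-1])
def edges(im):
  hsv=cv2.cvtColor(im,cv2.COLOR_RGB2HSV);return hsv
# predicted blank top (z .038) corners if seated (fence x .003, stop .0755)
for n,x,y in(('fr',-.042,-.0145),('fl',-.042,.0755),('bl',.003,.0755),('br',.003,-.0145)):print(n,proj(P,np.r_[w(x,y),.038]).round(1))
for v in range(200,232):print(v,''.join('%4d'%im[v,u,1] for u in range(268,318)))
E
```

```text
t 19.15 board [-0.13386872 -0.14886046] z 0.14476953794920286 F [-0.3  0.4  0.1] turn [ 0.09  0.09 -0.33] shift [0.0897 0.1092 0.1208]
fr [312.7 218.3]
fl [278.7 222.9]
bl [276.7 206. ]
br [310.5 201.5]
200  153 140  40  18  12  12  13  15  25  45  45  46  47  46  47  74  91  97 113 118 124  74 143 143 144 146 152 154 142 113 151 150 148 147 148 147 143 126 147 145 147 145 147 132  92 149 141 128 108  91
201  154 140  50  17  12  13  15  14  36  91  96 120 138 139 140 142 146 148 150 152 141  91 152 150 148 148 147 146 144 136 148 147 146 146 146 145 139 121 149 141 113 113  89  62  41  69  65  56  44  34
202  154 143  72  20  13  14  15  15  64 146 146 150 154 144 112 152 146 137 146 146 133  87 125 146 145 144 144 142 140 125 149 146 130 125  90  89  68  52  66  63  44  46  39  27  47  46  49  65  80  79
203  143 123  66  26  13  16  14  13  63 149 145 146 147 138 112 145 144 142 143 145 136  99 100 149 145 126 109  95  77  58  68  64  55  54  32  32  23  12  18  19  21  21  21  27  52  81  80  84  87  90
204  114 100  96  90  14  14  14  13  61 145 143 143 144 137 115 146 148 141 
[... 4962 characters left out ...]
2 102 101 100 103 103 103 104 101 105 104 105 103 105 104 104 105 105 104 106 106 105
229  108 109 110 108 110 108 108 107 109 107 107 106 106 105 106 105 103 103 103 102 104 102 101 103 103  96  68 102 102 102 104 103 104 104 104 105 105 104 106 105 104 106 106 106 106 105 107 108 106 107
230  108 107 108 107 107 107 107 106 105 105 104 104 103 102 102 103 101 103 103 103 103 103 102 103 104  92  59 104 104 104 103 104 106 105 105 106 106 107 104 105 104 106 107 107 108 108 109 107 108 107
231  108 105 105 104 103 104 102 102 103 101 104 102 103 103 102 102 103 105 103 102 105 104 104 104 107  95  53 107 106 106 106 105 106 103 103 103 102 101 100 100 100 102 105 109 109 107 107 106 105 105
```

Top view pixels: the blank's front edge runs (281,223) to (311,219), against a predicted seated edge of (278.7,222.9) to (312.7,218.3). So it is parallel and flush. I'll do a gentle probe at the right end to confirm the stop contact.

Request:
move_arm:
  moves:
    - [0,0,0,0.02,0.04,0,0]
    - [0,0,0,0.05,0.08,0.02,0]
    - [0,0,0,0.075,0.107,0.06,0]
    - [0,0,0,0.075,0.107,0.1,0]
    - [0,0,0,0.075,0.107,0.119,0]
    - [0,0,0,0.075,0.107,0.119,0]
    - [0,0,0,0.075,0.107,0.119,0]

```text
clock: 19.95
position: [0.5829, -0.0379, 0.0259]
ee_rot: [0.652, 0.758, 0.0, -0.0]
ft_force: [0.3, -0.7, 0.9]
grip_width: -0.004
```

```bash
python3 -c "
from h import *
to(-.024,-.033,.024)"
```

```text
t 19.95 board [-0.02587582 -0.06882272] z 0.025852198863380416 F [ 0.3 -0.7  0.9] turn [ 0.01 -0.02  0.05] shift [0.0358 0.0019 0.0019]
```

Request:
move_arm:
  moves:
    - [0,0,0,0.008,0.001,0,0]
    - [0,0,0,0.016,0.001,0,0]
    - [0,0,0,0.024,0.001,0,0]
    - [0,0,0,0.03,0.001,0,0]
    - [0,0,0,0.034,0.001,0,0]
    - [0,0,0,0.036,0.001,0,0]
    - [0,0,0,0.036,0.001,0,0]

```text
clock: 20.65
position: [0.5785, -0.0026, 0.0253]
ee_rot: [0.653, 0.758, 0.0, -0.0]
ft_force: [0.5, -0.4, 0.0]
grip_width: -0.001
```

Request:
move_arm:
  moves:
    - [0,0,0,0.001,0,0,0]
    - [0,0,0,0.002,0,0,0]
    - [0,0,0,0.002,0,0,0]

```text
clock: 20.95
position: [0.5783, -0.0009, 0.0253]
ee_rot: [0.653, 0.758, 0.0, -0.0]
ft_force: [1.1, -0.2, -0.0]
grip_width: 0.001
```

Request:
move_arm:
  moves:
    - [0,0,0,0.0005,0,0,0]
    - [0,0,0,0.001,0,0,0]
    - [0,0,0,0.001,0,0,0]

```text
clock: 21.25
position: [0.5781, 0.0002, 0.0253]
ee_rot: [0.653, 0.758, 0.0, -0.0]
ft_force: [0.4, -0.4, 1.5]
grip_width: -0.003
```

```bash
python3 -c "
from h import *
to(-.024,-.033,.024)"
```

```text
t 21.25 board [-0.02494283 -0.0304761 ] z 0.02529090863868625 F [ 0.4 -0.4  1.5] turn [ 0.   -0.01  0.01] shift [-0.0025  0.0009  0.0013]
```

Contact is expected at y ≈ −0.0300. One more small step.

Request:
move_arm:
  moves:
    - [0,0,0,0.0005,0,0,0]
    - [0,0,0,0.001,0,0,0]
    - [0,0,0,0.001,0,0,0]

```text
clock: 21.55
position: [0.578, 0.0008, 0.0253]
ee_rot: [0.653, 0.758, -0.0, 0.0]
ft_force: [0.2, -2.4, 0.3]
grip_width: 0.001
```

```bash
python3 -c "
from h import *
to(-.024,-.033,.024)"
```

```text
t 21.55 board [-0.02499977 -0.02987416] z 0.025310259402039417 F [ 0.2 -2.4  0.3] turn [ 0.    0.02 -0.01] shift [-0.0031  0.001   0.0013]
```

It is confirmed seated on the stop. I'll retreat and check.

Request:
move_arm:
  moves:
    - [0,0,0,-0.004,0,0,0]
    - [0,0,0,-0.012,0,0,0]
    - [0,0,0,-0.025,0,0,0]
    - [0,0,0,-0.04,0,-0.02,0]
    - [0,0,0,-0.06,-0.03,-0.06,0]
    - [0,0,0,-0.09,-0.07,-0.1,0]
    - [0,0,0,-0.12,-0.11,-0.12,0]
    - [0,0,0,-0.12,-0.11,-0.12,0]
    - [0,0,0,-0.12,-0.11,-0.12,0]
    - [0,0,0,-0.12,-0.11,-0.12,0]

```text
clock: 22.55
position: [0.4872, -0.1343, 0.1455]
ee_rot: [0.653, 0.757, 0.001, 0.0]
ft_force: [0.1, 0.6, 0.2]
grip_width: -0.003
```

```bash
python3 - <<'E'
from h import *
im=cams.camera('top');a=cv2.imread('pics/top10.png')[:,:,::-1]
g=lambda I,u:[np.interp(50,np.r_[I[215:228,u,1]].astype(float)*1,np.arange(215,228)) if 0 else 215+int(np.argmax(I[215:228,u,1]>48))+0 for _ in[0]][0]
sub=lambda I,u:(lambda c,k:k-1+(48-c[k-1])/(c[k]-c[k-1])+215)(I[215:228,u,1].astype(float),int(np.argmax(I[215:228,u,1]>48)))
us=np.arange(283,311)
for n,I in(('before',a),('now',im)):
  v=np.array([sub(I,u) for u in us]);f=np.polyfit(us-297,v,1);e=[b(onz(P,(u,np.polyval(f,u-297)),.038)) for u in(283,310)]
  print(n,f.round(3),np.round(e,4),'angle',np.arctan2(e[1][0]-e[0][0],e[0][1]-e[1][1]))
d=np.abs(im.astype(int)-cv2.imread('pics/top0.png')[:,:,::-1]).sum(2)
print('glue/spacer/saw diff px',[(d[s]>90).sum() for s in(np.s_[205:250,130:180],np.s_[235:275,235:260],np.s_[170:335,455:515])])
print(manip.get_obs()['ft_force'])
E
```

```text
before [-1.38000e-01  2.21206e+02] [[-0.0442  0.0645]
 [-0.0439 -0.0072]] angle 0.004514216082894165
now [-1.39000e-01  2.21208e+02] [[-0.0442  0.0645]
 [-0.0438 -0.0072]] angle 0.005411131579868341
glue/spacer/saw diff px [np.int64(0), np.int64(0), np.int64(0)]
[0.70186744 1.54480984 0.12066949]
```

The blank is unchanged and square, and the bystanders have not moved. I'm handing in.

```bash
python3 -c "
from workcell import manip
print(manip.hand_in())"
```

```text
the job is handed in; nothing more can be done
None
```

The job is handed in at about 22.6 s on the robot's clock. The hand-in reports no verdict, so the results below come from my own checks.

**What I did:**
1. I flipped the red stop down from behind.
2. I pushed the blank square onto the fence with two fingertips, about where it lay, and held it there at about 6 N.
3. I slid it along the fence by its right end until it butted the stop at about 7 N.
4. I pressed it once more from the front with both fingertips to seat it.
5. I probed its right end gently to confirm it was still on the stop.

**Last checks:**
- **Stop contact:** the end probe met resistance at the same place as the first contact, within about 0.5 mm, so the blank is on the stop.
- **Squareness:** the top view puts the blank's front edge within about 0.005 rad of the fence line. It did not change after the last probe.
- **Fence contact:** the final front press met resistance within about 0.5 mm of where the first fence contact was.
- **Red stop:** my last direct check that it was fully down was before the slide. Pictures during and after the slide also showed the arm in place.
- **Bystanders:** the glue bottle, spacer and saw show no pixel change from the first picture.
- **Hand:** it was clear of everything.

**Not checked or in disagreement:**
- I reached the 12-picture limit before the final press, so everything after that rests on force readings and pixel values.
- The top and wrist cameras disagreed by about 2–3 mm on where the fence and stop are. I relied on contact rather than the images for the final position.

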